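# Pour the walnuts back into their canister and lid it

## Task

Put the five walnuts away: bring the white jug out from the toaster, stand it on the worktop close beside the blue-grey canister (about a hand's breadth or less between spout and canister) with its spout turned to the canister, and let go of it. Then take the jug afresh by its handle, tip all the walnuts over the spout into the canister and stand the jug upright on the worktop again. Last, put the wooden lid on the canister so that it sits fully down and level; set the jug and the lid down gently, and leave the other things on the worktop where they are.

Things in the scene. Friction and masses are not known exactly. Their poses are not given: they have to be found in the camera images.
- jug: white stoneware jug, loose, 0.33 to 0.53 kg; origin at the centre of its underside, z up, x towards the spout, handle at -x. Round flared body 110 mm high, outer radius 46 mm at the bottom, 58 mm at the rim; wall 8 mm thick, leaning out 6 degrees, floor 8 mm thick. Away from the spout it can be pinched by the wall at its rim
- jug_spout (a point): tip of the jug's pouring lip, 85 mm from the jug's axis along its x and 113 mm above its underside; the spout is a wide open flare about 40 mm across that slopes out about 30 degrees from the jug's axis
- jug_handle (a point): middle of the upright part of the jug's handle, at (-94, 0, 60) mm in the jug's frame. The handle is a D-shaped strap in the jug's xz plane, 16 mm wide (y) with flat sides, 11 mm thick, its upright part from z = 42 to 78 mm, its loop up to z = 97 mm
- canister: blue-grey stoneware canister with a cream band, open on top, loose, 0.7 to 1 kg; origin at the centre of its underside; 105 mm high, outer radius 58 mm, inner radius 51 mm, floor 6 mm thick
- canister_mouth (a point): centre of the canister's mouth, 105 mm above its underside
- canister_lid: light wooden lid of the canister, 0.14 kg, lying knob up on the worktop; origin at the centre of the underside of its plug, z up. Plug: radius 46.5 mm, 9 mm high, goes into the mouth; disc above it: radius 59 mm, z = 9 to 19 mm, lies on the rim when seated (origin then 96 mm above the canister's underside); knob: radius 12 mm, z = 19 to 47 mm
- walnut0: walnut in its shell, light brown, round, 30 mm across, 12 g, rolls easily; origin at its middle; in the jug at the start (all five lie in its lower 60 mm)
- walnut1: walnut in its shell, light brown, round, 30 mm across, 12 g, rolls easily; origin at its middle; in the jug at the start (all five lie in its lower 60 mm)
- walnut2: walnut in its shell, light brown, round, 30 mm across, 12 g, rolls easily; origin at its middle; in the jug at the start (all five lie in its lower 60 mm)
- walnut3: walnut in its shell, light brown, round, 30 mm across, 12 g, rolls easily; origin at its middle; in the jug at the start (all five lie in its lower 60 mm)
- walnut4: walnut in its shell, light brown, round, 30 mm across, 12 g, rolls easily; origin at its middle; in the jug at the start (all five lie in its lower 60 mm)
- toaster_front (a point): foot of the middle of the long front side of a fixed steel two-slice toaster with black ends, 260 mm wide (y), 165 mm deep behind this point, 178 mm high. At the start the jug's handle is tucked up to this side, with hardly a finger's room between: draw the jug out towards the robot before turning it
- white_jar: white plastic jar with a white cap, 60 mm across, 82 mm high, a bystander; it may stand nearer or farther than the lid, the two swap places
- pepper_mill: dark wooden pepper mill, 55 mm across, 171 mm high, a bystander on the right
- spice_a: glass spice jar with a green cap, 46 mm across, 106 mm high, a bystander behind the canister
- spice_c: glass spice jar with a brown cap, 41 mm across, 105 mm high, a bystander behind the canister

How it is judged (in metres and radians):
On the way, in this order (a step that is already met when the one before it is completed fails the run):
1. the jug stands upright on the worktop close beside the canister, its spout turned to the canister, let go (angle between jug's own z axis and vertical below 0.06 rad and height (world z) of jug between -0.006 and 0.006 m and linear speed of jug below 0.02 m/s and contact force between the fingers and jug below 0.1 N and x of canister in the frame of jug between 0.1 and 0.27 m and y of canister in the frame of jug between -0.05 and 0.05 m), for 0.2 s.
2. the jug is tipped well over (45 degrees or more) by its handle, with its spout over the canister's mouth (angle between jug's own z axis and vertical above 0.8 rad and horizontal distance between jug_spout and canister_mouth below 0.07 m and height (world z) of jug_spout above 0.09 m and distance between the grasp point and jug_handle below 0.07 m), for 0.1 s.
3. all five walnuts are in the canister (horizontal distance between each of walnut0, walnut1, walnut2, walnut3, walnut4 and canister below 0.05 m and z of walnut0 in the frame of canister between 0 and 0.09 m and z of walnut1 in the frame of canister between 0 and 0.09 m and z of walnut2 in the frame of canister between 0 and 0.09 m and z of walnut3 in the frame of canister between 0 and 0.09 m and z of walnut4 in the frame of canister between 0 and 0.09 m), for 0.2 s.
At the end, for the whole second after the job is handed in: all five walnuts lie in the canister; the lid sits knob up in its mouth, fully down (within 4 mm) and level; canister and jug stand upright on the worktop, at rest and let go (all of step 3 and angle between each of jug, canister's own z axis and vertical below 0.06 rad and height (world z) of jug between -0.006 and 0.006 m and linear speed of each of jug, canister_lid below 0.02 m/s and contact force between the fingers and jug below 0.1 N and horizontal distance between canister_lid and canister below 0.008 m and z of canister_lid in the frame of canister between 0.091 and 0.1 m and angle between the z axis of canister_lid and the z axis of canister, either way round below 0.05 rad and angle between canister_lid's own z axis and vertical below 0.1 rad and height (world z) of canister below 0.006 m and contact force between the fingers and canister_lid below 0.1 N); the robot touches nothing.
It fails at once if the jug is dropped or knocked over (moves faster than 0.5 m/s while not held) (linear speed of jug above 0.5 m/s and contact force between the fingers and jug below 0.1 N).
It fails at once if the lid is dropped (moves faster than 0.6 m/s while not held) (linear speed of canister_lid above 0.6 m/s and contact force between the fingers and canister_lid below 0.1 N).
It fails at once if the white jar, pepper mill or a spice jar is shifted by more than 30 mm (distance of any of white_jar, pepper_mill, spice_a, spice_c from where it was at the start of the episode above 0.03 m).
It also fails if it takes over 72 s, if anything falls off the work surface, if the arm or the gripper's body presses on something with over 40 N, if the wrist force passes 120 N, or if a joint passes its speed limit or range.

## Robot

A 7-joint arm with a two-finger parallel gripper is mounted at the origin on a cart in front of the work surface, level with it; the furniture and walls round the work are solid. World frame = base frame: x ahead of the robot, y to its left, z up, the work surface at z = 0. Lengths are in mm, angles in rad, forces in N, time in s.
With the tool pointing down it reaches from about 425 to 875 mm from the base axis. Payload 9.9 kg.
Tool frame: the origin (TCP) lies midway between the tips of the shut fingers; the grasp point (between the pads) lies 19 mm behind it (robot.grip_point_offset is the distance from the TCP to the grasp point, in mm); z points along the fingers, y is the line along which they close (so a half turn about z gives the same grasp; the last joint's range is limited). The gripper opens to 85 mm and grips with 20 to 120 N. Pads are 22 mm wide; open, the fingers measure 114 mm over their backs; the gripper's body (76 mm by 85 mm) begins 54 mm behind the grasp point. The pads swing forward as they close: fully open they stand 13 mm farther back than shut.
Start: joints at [1.265, 0.576, 0.025, 1.437, -0.015, 1.129, -0.057], TCP at [148.495, -658.467, 231.289] pointing down, gripper open.
Joint ranges: [-2.76, 2.76], [-0.34, 2.15], [-1.52, 1.57], [0.19, 2.46], [-1.09, 4.23], [0.17, 1.99], [-2.82, 2.82]. Speed limits (rad/s): [2.22, 2.22, 3.01, 3.01, 3.14, 3.14, 3.14].

## Interface

Orientations are given as a unit quaternion [x, y, z, w].
In Python, from bench import robot gives the robot as it stands. Calls block until the motion is done:
- robot.reach(position, orientation): joint-space move of the TCP to a pose.
- robot.line_to(position, speed=150, rot=None, contact_N=None): straight line of the TCP; rot=None keeps the orientation; speed is the mean speed in mm/s. With contact_N (N) it stops when the force on the tool has changed by that much, and returns True; else False.
- robot.move_joints(angles): joint-space move.
- robot.gripper_to(opening, effort=None): finger opening in mm; effort is the grip in N (None keeps the last); returns when the fingers have stopped.
- robot.wait(seconds).
- robot.solve_ik(position, orientation): joint angles nearest the present ones, or None.
- robot.capture(name): name is "scene" or "top" or "wrist"; returns a dict with "pixels" (420x560x3 uint8, blue, green, red), "depth" (420x560 float32, mm along the optical axis (not along the pixel's ray), 0 where there is no reading), "camera_matrix" (3x3 intrinsics, pixels), "k1" (the pictures are not rectified: a ray, as slopes to the right and down, at radius r is drawn at 1 + k1 r^2 times it, then the intrinsics apply), "world_to_cam" (4x4, takes a point from world to camera coordinates). Camera axes: x right, y down, z forward; pixel columns grow to the right and rows downward; lengths in mm; the calibration is good to about 2 mm. A picture is of the moment at which its call begins.
A pose or a line that the arm cannot do raises robot.PlanningError and nothing moves.
- robot.sign_off(): hands the job in; it is judged then, once.
Trained networks look in the newest picture that a camera, given by its name, has taken for a name from the list of things; names that differ only in an ending like _2 or _b are one class to them, and where a whole thing is asked for, a point or a joint stands for the part that bears it (a point fixed in the world has none). Each returns a list of dicts, best first, with "confidence" (0 to 1); they miss things now and then, are a little off and sometimes report something else, mostly with a low value. They report only what shows in the picture. A call takes as long as a camera call.
- robot.outline_of(camera, thing): "mask" (420x560 bool, what is visible of it) and "pixel" ([column, row] in pixels, amid what is visible of it).
Readings, each from a call of its own:
- robot.read_time_s(): time.
- robot.read_joint_positions(): joint angles.
- robot.read_dq(): joint speeds.
- robot.read_effort(): joint torques, N m.
- robot.read_ee_pos(): TCP position.
- robot.read_tool_rot(): TCP orientation.
- robot.read_contact_force(): force on the tool from outside, world axes, zero at the start.
- robot.read_torque(): the same for the moment, N m.
- robot.read_grip_width(): finger opening in mm.
- robot.read_gripper_force(): force on a finger pad.
Only numpy, scipy, OpenCV 4.12 (cv2) and the standard library are available. Lean on these libraries where they do the work, as an engineer would, in place of code of your own. Each camera call takes 0.05 s, during which the arm holds its last target. There are 200 camera calls.

## Working session

There is one attempt and no reset: what is moved stays moved. The work goes in short steps, each a Python script; the robot and the scene stay as the last script left them, time stands still between calls to the robot, and variables do not carry over. Pictures are saved under pics/ and viewed, at most 11 in all, crops included, and the job is handed in when it is done.

```bash
mkdir -p pics; ls
cat > h.py <<'E'
import numpy as np, cv2
from bench import robot
from scipy.spatial.transform import Rotation as R
def cloud(c, mask=None):
    K=np.array(c["camera_matrix"]);d=c["depth"]
    v,u=np.nonzero((d>0) if mask is None else (mask&(d>0)))
    r=np.stack([(u-K[0,2])/K[0,0],(v-K[1,2])/K[1,1]],1)
    s=r.copy()
    for _ in range(10): s=r/(1+c["k1"]*(s**2).sum(1,keepdims=True))
    z=d[v,u][:,None]
    P=np.hstack([s*z,z,np.ones_like(z)])
    return (P@np.linalg.inv(np.array(c["world_to_cam"])).T)[:,:3]
def circ(p):
    A=np.c_[2*p,np.ones(len(p))]; s=np.linalg.lstsq(A,(p**2).sum(1),rcond=None)[0]
    return s[0],s[1],np.sqrt(s[2]+s[0]**2+s[1]**2)
E
python3 - <<'E'
from h import *
ims=[]
for cam in("top","scene"):
    c=robot.capture(cam); ims.append(np.array(c["pixels"]))
    W=np.linalg.inv(np.array(c["world_to_cam"])); print(cam,W[:3,3].round())
    for t in ["jug","jug_handle","jug_spout","canister","canister_lid","white_jar","pepper_mill","spice_a","spice_c"]:
        o=robot.outline_of(cam,t)
        for q in o[:1]:
            P=cloud(c,q["mask"])
            if len(P): print(cam,t,round(q["confidence"],2),np.round(q["pixel"]),len(P),np.percentile(P,[2,50,98],axis=0).round().tolist())
    np.savez(cam+"0.npz",**{k:np.array(c[k]) for k in c})
cv2.imwrite("pics/a.png",ims[0]);cv2.imwrite("pics/b.png",ims[1])
print(robot.read_tool_rot(),robot.grip_point_offset)
E
```

```text
bench.py
pics
top [ 467.  -29. 1121.]
top jug 0.88 [150. 221.] 1709 [[447.0, 254.0, 3.0], [523.0, 326.0, 80.0], [615.0, 362.0, 114.0]]
top jug_handle 0.81 [147. 220.] 1689 [[447.0, 254.0, 7.0], [524.0, 326.0, 81.0], [611.0, 362.0, 114.0]]
top jug_spout 0.77 [146. 218.] 1566 [[447.0, 254.0, 9.0], [522.0, 327.0, 82.0], [608.0, 361.0, 114.0]]
top canister 0.69 [266. 215.] 1459 [[488.0, -50.0, 3.0], [545.0, 3.0, 9.0], [592.0, 53.0, 108.0]]
top canister_lid 0.78 [387. 249.] 1275 [[378.0, -398.0, 16.0], [430.0, -345.0, 20.0], [480.0, -294.0, 47.0]]
top white_jar 0.68 [374. 197.] 435 [[559.0, -333.0, 18.0], [584.0, -303.0, 81.0], [611.0, -283.0, 86.0]]
top pepper_mill 0.93 [433. 211.] 606 [[516.0, -477.0, 11.0], [538.0, -446.0, 137.0], [561.0, -435.0, 170.0]]
top spice_a 0.65 [298. 178.] 294 [[620.0, -103.0, 14.0], [636.0, -84.0, 106.0], [661.0, -63.0, 110.0]]
top spice_c 0.65 [298. 178.] 294 [[620.0, -103.0, 14.0], [636.0, -84.0, 106.0], [661.0, -63.0, 110.0]]
scene [  1. 544. 944.]
scene jug 0.64 [184. 288.] 2098 [[446.0, 261.0, 6.0], [538.0, 311.0, 74.0], [614.0, 364.0, 110.0]]
scene jug_handle 0.56 [189. 286.] 2045 [[446.0, 263.0, 8.0], [538.0, 313.0, 75.0], [607.0, 364.0, 110.0]]
scene jug_spout 0.67 [189. 291.] 2076 [[446.0, 262.0, 8.0], [539.0, 312.0, 76.0], [613.0, 365.0, 110.0]]
scene canister_lid 0.58 [374. 188.] 845 [[373.0, -399.0, -2.0], [423.0, -338.0, 16.0], [481.0, -290.0, 44.0]]
scene white_jar 0.97 [327. 162.] 409 [[556.0, -328.0, 9.0], [575.0, -294.0, 55.0], [604.0, -279.0, 82.0]]
scene pepper_mill 0.96 [370. 142.] 586 [[514.0, -491.0, -1.0], [530.0, -444.0, 82.0], [574.0, -433.0, 158.0]]
scene spice_a 0.89 [267. 183.] 323 [[619.0, -99.0, 43.0], [633.0, -72.0, 88.0], [658.0, -60.0, 106.0]]
scene spice_c 0.89 [267. 183.] 323 [[619.0, -99.0, 43.0], [633.0, -72.0, 88.0], [658.0, -60.0, 106.0]]
[9.93859021e-01 1.10653716e-01 3.13454535e-05 3.61859803e-07] 18.700000000000003
```

View pics/a.png

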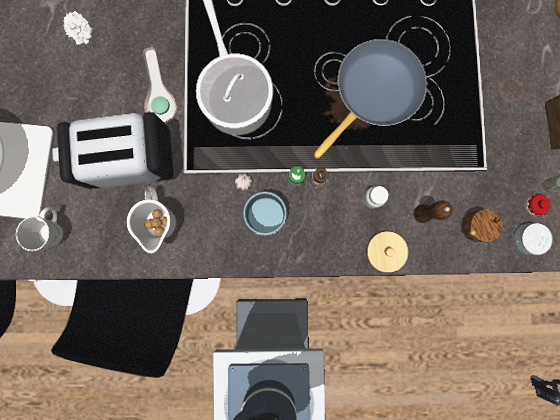

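View pics/b.png

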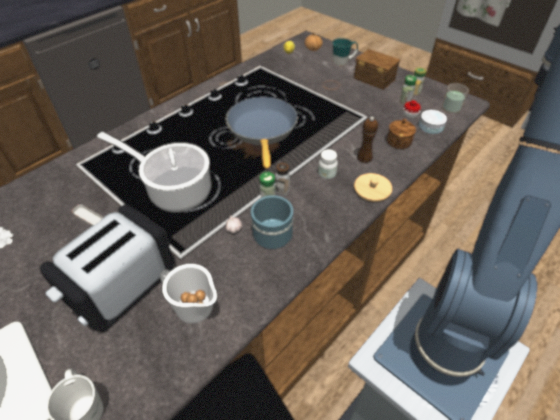

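```bash
cat > g.py <<'E'
from h import *
class N(dict): pass
P={}
for cam in("top","scene"):
    f=np.load(cam+"0.npz"); c={k:f[k] for k in f.files}; P[cam]=cloud(c)
A=np.vstack(list(P.values()))
def near(x,y,r,z0,z1,src=A):
    return src[(np.hypot(src[:,0]-x,src[:,1]-y)<r)&(src[:,2]>z0)&(src[:,2]<z1)]
for n,s in P.items():
    q=near(525,315,170,100,120,s); print(n,"jug top",len(q), circ(q[:,:2]))
    q=near(525,315,170,25,75,s); q=q[q[:,0]<620]; print(n,"handle-ish",len(q))
    q=near(540,2,75,95,115,s); 
    if len(q): print(n,"can",len(q),circ(q[:,:2]),q[:,2].mean())
    q=near(430,-345,80,10,25,s); print(n,"lid disc",circ(q[:,:2]),q.min(0),q.max(0)); q=near(430,-345,30,38,55,s); print("knob",np.median(q,0),q.min(0),q.max(0))
    q=near(650,0,180,90,125,s); q=q[q[:,0]>605]; print(n,"spices",np.unique((q[:,:2]//15*15).astype(int),axis=0,return_counts=True)[1].sum(), q[:,1].min() if len(q) else 0,q[:,1].max() if len(q) else 0, q[:,0].min(),q[:,0].max())
    q=s[(s[:,2]>150)&(s[:,0]>560)&(s[:,1]>100)]; print(n,"toaster",np.percentile(q,[1,50,99],axis=0).round().tolist())
# height map of jug
s=P["top"]; q=near(525,315,150,5,130,s)
g=np.zeros((30,26),int)
for p in q: 
    i=int((p[0]-410)//8); j=int((460-p[1])//8)-6
    if 0<=i<30 and 0<=j<26: g[i,j]=max(g[i,j],int(p[2]))
print("rows x from 410 step 8; cols y from 412 down step 8")
for i in range(29,-1,-1): print(410+8*i,' '.join('%3d'%v if v else '  .' for v in g[i]))
E
python3 g.py
```

```text
top jug top 689 (np.float64(555.7493062447264), np.float64(319.67242005479164), np.float64(81.11044669438863))
top handle-ish 894
top can 315 (np.float64(540.1663553486459), np.float64(1.6400416770920856), np.float64(54.62754528692874)) 105.44784688302528
top lid disc (np.float64(430.33562236121924), np.float64(-347.3401687699078), np.float64(42.7078767611113)) [ 373.40327555 -403.48290592   12.44487289] [ 488.54227513 -289.4944057    24.97609244]
knob [ 429.04060626 -347.26776583   46.61686879] [ 417.62009988 -360.66382656   38.40791798] [ 442.82932372 -335.59279028   52.28286452]
top spices 591 -170.01896285797488 125.02221763427698 619.9584339930751 829.4229007210938
top toaster [[625.0, 267.0, 152.0], [704.0, 390.0, 176.0], [790.0, 530.0, 183.0]]
scene jug top 929 (np.float64(552.7178304855222), np.float64(347.83594760440457), np.float64(87.56685173468797))
scene handle-ish 1047
scene can 315 (np.float64(537.9378232600175), np.float64(4.67080309749872), np.float64(54.70397895005954)) 100.87033079580951
scene lid disc (np.float64(427.8240486431554), np.float64(-344.7149517510163),
[... 3022 characters left out ...]
  81  83  91 114 114   .   .   .   .   .   .   .   .
450   5   .   .   5   .   .   .   .   .   . 113 118 109  99 101 112 114   .   .   .   .   .   5   .   .   .
442   .   .   .   5   .   .   .   .   .   .   . 113 116 115 113 118 116   .   6   .   .   5   .   .   5   .
434   5   .   5   6   .   .   .   .   .   .   .   . 110 113 117 114   5   .   .   6   .   .   .   .   .   .
426   .   .   .   .   .   .   .   .   .   6   5   .   7   6   .   5   .   5   .   .   .   .   5   .   .   .
418   .   .   6   5   .   .   .   .   .   7   .   .   .   .   .   5   .   5   .   .   .   .   5   .   .   .
410   .   .   .   .   .   .   5   .   .   .   5   .   .   .   6   .   .   .   .   .   .   .   .   .   .   .
```

The top view shows the jug at about (150,222), with its spout towards the robot and its handle by the toaster. The canister is at (266,213), the lid at (388,251), the jar at (377,196) and the spice jars at (298,175) and (320,176). The scene view agrees. Next I fit the jug pose and check the IK over several headings.

```bash
cat > fit.py <<'E'
from h import *
from scipy.optimize import least_squares
def fitjug(S,x0,y0,yaw,it=6):
    """S cloud; rim ring (mid radius 54), yaw from handle + spout tip"""
    c=np.array([x0,y0],float)
    q=S[(S[:,2]>106)&(S[:,2]<119)]
    h=S[(S[:,2]>80)&(S[:,2]<119)]
    for _ in range(it):
        d=q[:,:2]-c; r=np.hypot(*d.T); a=np.angle(np.exp(1j*(np.arctan2(d[:,1],d[:,0])-yaw)))
        k=(r<66)&(r>42)&(abs(a)>0.9)
        p=q[k,:2]
        c=least_squares(lambda v:np.hypot(*(p-v).T)-54,c,loss="soft_l1",f_scale=3).x
        d=h[:,:2]-c; r=np.hypot(*d.T); a=np.angle(np.exp(1j*(np.arctan2(d[:,1],d[:,0])-yaw)))
        b=np.angle(-np.exp(1j*a))
        s=(r>66)&(r<95)&(abs(a)<.6)&(h[:,2]>100); t=(r>66)&(r<100)&(abs(b)<.3)&(h[:,2]<102)
        angs=np.r_[a[s],b[t]]
        if len(angs): yaw+=np.median(a[s])*.5+np.median(b[t])*.5 if s.any() and t.any() else np.median(angs)
    return c.round(1),round(np.degrees(yaw),1),k.sum(),s.sum(),t.sum()
def load(cam):
    f=np.load(cam+"0.npz"); return cloud({k:f[k] for k in f.files})
def T(p,Rm): M=np.eye(4); M[:3,:3]=Rm; M[:3,3]=p; return M
def tool_handle(phi,s=1):   # tool pose in jug frame, TCP 19 mm beyond the strap
    z=np.array([np.cos(phi),0,-np.sin(phi)]); y=np.array([0,s,0.]); x=np.cross(y,z)
    return T(np.array([-94,0,60])+18.7*z,np.c_[x,y,z])
def tool_rim(side,s=1,depth=15):   # pinch the rim wall at angle 'side' (rad) in jug frame
    e=np.array([np.cos(side),np.sin(side),0]); l=np.radians(6)
    z=-np.cos(l)*np.array([0,0,1])-np.sin(l)*e; y=s*(np.cos(l)*e-np.sin(l)*np.array([0,0,1])); x=np.cross(y,z)
    p=e*(54-depth*np.tan(l))+np.array([0,0,110-depth])
    return T(p+18.7*z,np.c_[x,y,z])
def jug(x,y,yaw,z=0,tilt=0): return T([x,y,z],(R.from_euler('z',yaw)*R.from_euler('y',tilt)).as_matrix())
def pour(tip,yaw,tilt):
    Rm=(R.from_euler('z',yaw)*R.from_euler('y',tilt)).as_matrix()
    return T(np.array(tip)-Rm@np.array([85,0,113]),Rm)
def pq(M): return M[:3,3].tolist(),R.from_matrix(M[:3,:3]).as_quat().tolist()
E
python3 - <<'E'
from fit import *
for cam in("top","scene"): print(cam,fitjug(load(cam),518,312,np.radians(187)))
C=np.array([539.,3.])
ok=lambda M: robot.solve_ik(*pq(M))
J=(518,312,np.radians(187))
for side in (-90,90,-120,120,-60,60):
  for s in(1,-1):
    g=tool_rim(np.radians(side),s); print("rim",side,s,[ok(jug(*p)@g) is not None for p in [J,(420,300,J[2],30),(420,300,np.radians(240),30)]],
      {psi:ok(jug(*(C-175*np.array([np.cos(np.radians(psi)),np.sin(np.radians(psi))])),np.radians(psi))@g) is not None for psi in(-60,-75,-90,-105)})
for psi in (-50,-60,-70,-80,-90,-100):
  a=np.radians(psi);e=np.array([np.cos(a),np.sin(a)]);o=C-175*e
  for phi in (15,30,45,60,75,90):
    for s in(1,-1):
      g=tool_handle(np.radians(phi),s)
      r=[ok(jug(*o,a)@g),ok(jug(*(o-10*e),a,60)@g)]+[ok(pour([*(C-20*e),125],a,np.radians(t))@g) for t in(0,30,60,90,110,120)]
      print(psi,phi,s,''.join('x' if q is None else 'o' for q in r))
E
```

```text
top (array([521.7, 308.5]), np.float64(188.1), np.int64(306), np.int64(93), np.int64(47))
scene (array([519.9, 312.4]), np.float64(184.0), np.int64(212), np.int64(93), np.int64(20))
rim -90 1 [True, True, True] {-60: True, -75: True, -90: True, -105: True}
rim -90 -1 [True, True, True] {-60: True, -75: True, -90: True, -105: True}
rim 90 1 [True, True, True] {-60: True, -75: True, -90: True, -105: True}
rim 90 -1 [True, True, True] {-60: True, -75: True, -90: True, -105: True}
rim -120 1 [True, True, True] {-60: True, -75: True, -90: True, -105: True}
rim -120 -1 [True, True, True] {-60: True, -75: True, -90: True, -105: True}
rim 120 1 [True, True, True] {-60: True, -75: True, -90: True, -105: True}
rim 120 -1 [True, True, True] {-60: True, -75: True, -90: True, -105: True}
rim -60 1 [True, True, True] {-60: True, -75: True, -90: True, -105: True}
rim -60 -1 [True, True, True] {-60: True, -75: True, -90: True, -105: True}
rim 60 1 [True, True, True] {-60: True, -75: True, -90: True, -105: True}
rim 60 -1 [True, True, True] {-60: True, -75: True, -90: True, -105: True}
-50 15 1 ooooo
[... 629 characters left out ...]
ooo
-70 90 -1 oooooooo
-80 15 1 oooooooo
-80 15 -1 oooooooo
-80 30 1 oooooooo
-80 30 -1 oooooooo
-80 45 1 oooooooo
-80 45 -1 oooooooo
-80 60 1 oooooooo
-80 60 -1 oooooooo
-80 75 1 oooooooo
-80 75 -1 oooooooo
-80 90 1 oooooooo
-80 90 -1 oooooooo
-90 15 1 oooooooo
-90 15 -1 oooooooo
-90 30 1 oooooooo
-90 30 -1 oooooooo
-90 45 1 oooooooo
-90 45 -1 oooooooo
-90 60 1 oooooooo
-90 60 -1 oooooooo
-90 75 1 oooooooo
-90 75 -1 oooooooo
-90 90 1 oooooooo
-90 90 -1 oooooooo
-100 15 1 oooooooo
-100 15 -1 oooooooo
-100 30 1 oooooooo
-100 30 -1 oooooooo
-100 45 1 oooooooo
-100 45 -1 oooooooo
-100 60 1 oooooooo
-100 60 -1 oooooooo
-100 75 1 oooooooo
-100 75 -1 oooooooo
-100 90 1 oooooooo
-100 90 -1 oooooooo
```

Run:
```python
from fit import *
a=np.radians(-75);e=np.array([np.cos(a),np.sin(a)]);C=np.array([539.,3.]);o=C-175*e
for side in(90,-90):
  for s in(1,-1):
    g=tool_rim(np.radians(side),s)
    print(side,s,[np.round(robot.solve_ik(*pq(M)),2).tolist() for M in(jug(521,310.5,np.radians(186.5),160)@g,jug(521,310.5,np.radians(186.5))@g,jug(*o,a)@g)])
g=0
for phi in(30,45,60):
  for s in(1,-1):
    g=tool_handle(np.radians(phi),s)
    print(phi,s,[np.round(robot.solve_ik(*pq(M)),2).tolist() for M in(jug(*o,a)@g,*[pour([*(C-20*e),125],a,np.radians(t))@g for t in(45,90,115)])])
```

```text
90 1 [[-0.02, 0.49, -0.71, 1.69, 0.26, 1.03, -2.24], [-0.28, 0.62, -0.3, 1.87, 0.13, 0.63, -2.09], [0.08, 0.76, -0.8, 1.77, 0.6, 0.99, -0.71]]
90 -1 [[0.21, 0.63, -1.16, 1.68, 0.55, 1.15, 0.62], [0.09, 0.77, -0.94, 1.86, 0.72, 0.84, 0.5], [0.28, 0.99, -1.3, 1.76, 0.92, 1.29, 2.13]]
-90 1 [[-0.24, 0.65, -0.88, 1.49, 0.56, 1.34, 0.49], [-0.18, 0.89, -1.03, 1.66, 0.87, 1.2, 0.21], [0.35, 0.79, -1.3, 2.21, 1.11, 0.93, 1.78]]
-90 -1 [[-0.31, 0.61, -0.74, 1.49, 0.49, 1.29, -2.59], [-0.46, 0.73, -0.46, 1.67, 0.48, 0.93, -2.6], [0.25, 0.67, -1.08, 2.21, 1.01, 0.75, -1.26]]
30 1 [[-0.56, 1.16, -0.86, 1.65, 1.06, 1.94, -1.61], [0.09, 0.62, -1.1, 1.84, 0.77, 1.3, -1.04], [0.57, 0.49, -0.74, 1.69, -0.21, 1.16, 0.22], [0.81, 0.76, -0.83, 1.53, -0.37, 1.4, 0.43]]
30 -1 [[-0.56, 1.16, -0.86, 1.65, 1.06, 1.94, 1.53], [0.16, 0.71, -1.29, 1.84, 0.86, 1.43, 2.0], [0.01, 0.42, 0.11, 1.71, -0.56, 1.28, -2.54], [0.16, 0.67, 0.34, 1.56, -0.85, 1.74, -2.15]]
45 1 [[-0.56, 0.97, -0.69, 1.74, 0.96, 1.55, -1.48], [0.33, 0.64, -1.24, 1.86, 0.67, 1.14, -0.89], [0.69, 0.61, -0.81, 1.68, -0.36, 1.21, 0.36], [0.83, 0.88, -0.81, 1.52, -0.52, 1.48, 0.52]]
45 -1 [[-0.38, 1.12, -1.08, 1.74, 1.11, 1.84, 1.52], [0.35, 0.67, -1.29, 1.86, 0.7, 1.17, 2.21], [0.05, 0.52, 0.22, 1.7, -0.77, 1.46, -2.31], [0.63, 0.79, -0.41, 1.53, -0.71, 1.62, -2.39]]
60 1 [[-0.53, 0.81, -0.55, 1.84, 0.84, 1.18, -1.32], [0.39, 0.56, -1.01, 1.88, 0.27, 0.89, -0.43], [0.79, 0.78, -0.92, 1.67, -0.45, 1.25, 0.42], [0.84, 1.01, -0.8, 1.52, -0.65, 1.56, 0.6]]
60 -1 [[-0.19, 1.13, -1.3, 1.83, 1.16, 1.74, 1.52], [-0.95, 0.67, 1.14, 1.92, -0.91, 1.22, -2.28], [0.08, 0.65, 0.3, 1.7, -0.93, 1.67, -2.14], [0.41, 0.89, 0.02, 1.54, -0.97, 1.93, -2.13]]
```

Run:
```python
from fit import *
g=tool_rim(np.radians(90),1)
J=(521,310.5,np.radians(186.5))
robot.gripper_to(45,100)
robot.reach(*pq(jug(*J,130)@g))
p,q=pq(jug(*J,40)@g); robot.line_to(p,speed=200)
p,q=pq(jug(*J,2)@g); print("hit",robot.line_to(p,speed=60,contact_N=6))
print(robot.read_time_s(),robot.read_ee_pos(),p)
robot.gripper_to(0,100); print(robot.read_grip_width(),robot.read_gripper_force())
c=robot.capture("scene"); cv2.imwrite("pics/c.png",c["pixels"])
c=robot.capture("top"); S=cloud(c); print(fitjug(S,521,310,J[2]))
```

```text
hit False
6.3167 [526.74854229 260.53220855  78.4559359 ] [526.7132251711979, 260.35566622796154, 78.4024405566133]
6.859229573919544 93.91065998453996
(array([521., 310.]), np.float64(186.5), np.int64(0), np.int64(0), np.int64(0))
```

View pics/c.png

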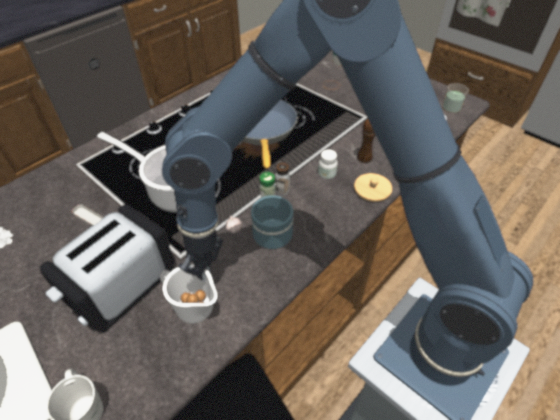

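The scene view shows the gripper over the jug's right rim at about (200,270), pinching the wall. The canister is undisturbed at (272,222). Next I draw the jug out, turn it and set it down.

Run:
```python
from fit import *
g=tool_rim(np.radians(90),1); D=np.radians
a=D(285);e=np.array([np.cos(a),np.sin(a)]);C=np.array([539.,3.]);o=C-175*e
def go(M,speed,**k):
    p,q=pq(M); return robot.line_to(p,speed=speed,rot=q,**k)
go(jug(521,310.5,D(186.5),25)@g,60)
go(jug(440,300,D(186.5),30)@g,120)
for i,(x,y,w) in enumerate([(440,270,220),(460,220,253),(*o,285)]): go(jug(x,y,D(w),30)@g,70)
print(robot.read_time_s())
go(jug(*o,a,8)@g,50)
print("hit",go(jug(*o,a,-4)@g,12,contact_N=4),robot.read_ee_pos(),pq(jug(*o,a,0)@g)[0],robot.read_contact_force())
for cam in("top","scene"):
    c=robot.capture(cam); cv2.imwrite(f"pics/d{cam}.png",c["pixels"]); print(fitjug(cloud(c),*o,a))
print(robot.read_time_s())
```

```text
10.45
hit True [542.96829098 185.30368434  79.18216669] [542.455740217114, 185.09929437219196, 76.4024405566133] [2.00261835 1.37889462 3.75913333]
(array([494.7, 172.7]), np.float64(286.9), np.int64(196), np.int64(0), np.int64(35))
(array([493., 175.]), np.float64(285.8), np.int64(190), np.int64(99), np.int64(39))
11.7
```

View pics/dscene.png

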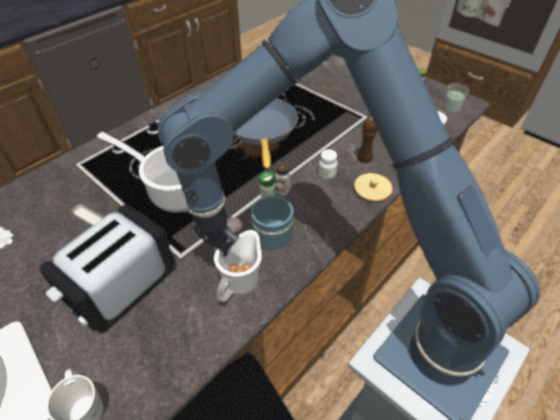

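The scene view shows the jug standing at about (240,265), with its spout to the canister at (272,222) and the walnuts inside. I set it down, release it and measure.

Run:
```python
from fit import *
p=np.array(robot.read_ee_pos()); robot.line_to((p-[0,0,1.2]).tolist(),speed=10,contact_N=6)
robot.gripper_to(20); robot.gripper_to(40)
robot.line_to((p+[0,0,70]).tolist(),speed=120)
robot.line_to((p+[0,60,190]).tolist(),speed=250)
# clear view: swing toward the handle approach side later
for cam in("top","scene"):
    c=robot.capture(cam); S=cloud(c); cv2.imwrite(f"pics/e{cam}.png",c["pixels"]); print(cam,fitjug(S,494,172,np.radians(285)))
    q=S[(np.hypot(S[:,0]-539,S[:,1]-3)<70)&(S[:,2]>100)&(S[:,2]<112)]
    print("can",least_squares(lambda v:np.hypot(*(q[:,:2]-v).T)-54.5,[539,3],loss="soft_l1",f_scale=3).x.round(1),len(q))
    h=S[(abs(S[:,0]-465)<60)&(abs(S[:,1]-268)<50)&(S[:,2]>25)&(S[:,2]<102)]
    # handle strap points in jug frame
    d=(h[:,:2]-[494,173]); print("handle med",np.median(h,0).round(),len(h))
print(robot.read_time_s(),np.round(robot.read_joint_positions(),2))
```

```text
top (array([494., 172.]), np.float64(285.0), np.int64(0), np.int64(0), np.int64(0))
can [540.4   1.5] 256
handle med [nan nan nan] 0
scene (array([493.1, 175.3]), np.float64(287.3), np.int64(210), np.int64(104), np.int64(38))
can [538.5   4.2] 211
handle med [474. 236.  76.] 309
14.0417 [ 0.12  0.68 -1.11  1.48  0.53  1.44 -0.76]
  return _methods._mean(a, axis=axis, dtype=dtype,
  ret = um.true_divide(
```

View pics/etop.png

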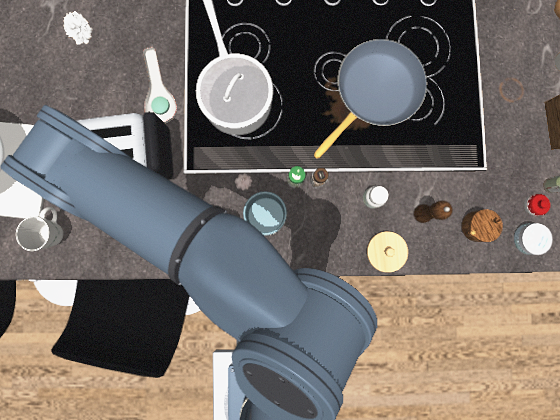

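The top view is mostly hidden by the arm. The canister at (265,214) and the bystanders are in place. The earlier fits put the jug at about (494,174) with yaw 286.5°, so step 1 is met. Next I grasp the handle.

```bash
cat > st.py <<'E'
from fit import *
D=np.radians
JX=(493.9,173.8,D(286.5)); CAN=np.array([539.4,2.9])
G=tool_handle(D(45),1)
def go(M,speed,**k):
    p,q=pq(M); return robot.line_to(p,speed=speed,rot=q,**k)
def back(d): return T([0,0,-d],np.eye(3))
E
python3 - <<'E'
from st import *
M=jug(*JX)@G
robot.gripper_to(45,110)
robot.reach(*pq(M@back(190)))
print(np.round(robot.read_joint_positions(),2))
robot.line_to(pq(M@back(60))[0],speed=200)
print("hit",robot.line_to(pq(M)[0],speed=80,contact_N=6),robot.read_ee_pos(),pq(M)[0])
robot.gripper_to(0,115); print(robot.read_grip_width(),robot.read_gripper_force(),robot.read_contact_force())
c=robot.capture("scene"); cv2.imwrite("pics/f.png",c["pixels"]); print(fitjug(cloud(c),*JX)); print(robot.read_time_s())
E
```

```text
[-0.76  0.86 -0.69  1.45  0.8   1.8  -1.32]
hit False [470.87927247 251.73440639  46.8768184 ] [470.9580631927933, 251.25068066579345, 46.77710319181156]
12.649093089970501 112.79973634559155 [-1.52113268  3.72740475  6.86709101]
(array([492.8, 174.9]), np.float64(286.0), np.int64(200), np.int64(102), np.int64(38))
17.5417
```

View pics/f.png

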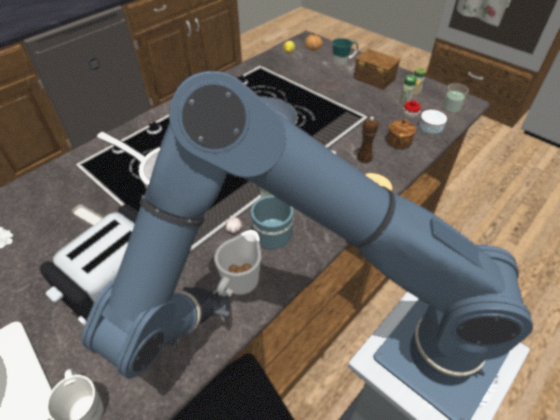

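The view shows the gripper on the handle at about (222,295), with the jug upright and the walnuts in it. Now I pour.

Run:
```python
from st import *
Tn=T(robot.read_ee_pos(),R.from_quat(robot.read_tool_rot()).as_matrix())
G=np.linalg.inv(jug(*JX))@Tn; np.save("G.npy",G)
a=D(285.5); e=np.array([np.cos(a),np.sin(a)])
def P(off,z,t): return pour([*(CAN+off*e),z],a,D(t))@G
go(jug(*JX,20)@G,60)
go(P(-95,170,0),100); go(P(-65,160,28),100); go(P(-25,138,50),80)
print(robot.read_time_s())
c=robot.capture("scene"); cv2.imwrite("pics/g1.png",c["pixels"])
try:
    for t in (60,70,80,90,100,108): go(P(-22,128,t),45)
except robot.PlanningError as x: print(t,x)
robot.wait(.5)
c2=robot.capture("scene"); cv2.imwrite("pics/g2.png",np.hstack([cv2.resize(np.array(k["pixels"])[100:380,100:380],(400,400)) for k in (c,c2)]))
print(t,robot.read_time_s(),np.round(robot.read_joint_positions(),2),robot.read_grip_width())
```

```text
20.5667
108 25.9667 [ 1.    1.09 -1.44  1.55 -0.03  1.32 -0.01] 13.13374517405093
```

View pics/g2.png

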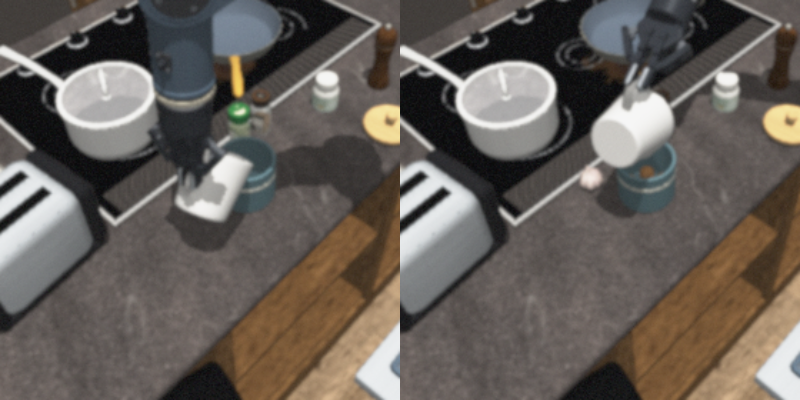

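The left frame shows the jug tipped about 50° over the canister. The right frame shows it fully tipped with a walnut visible in the canister at about (647,172). I rock it once, return it upright and check.

Run:
```python
from st import *
G=np.load("G.npy"); a=D(285.5); e=np.array([np.cos(a),np.sin(a)])
def P(off,z,t): return pour([*(CAN+off*e),z],a,D(t))@G
go(P(-22,128,98),90); go(P(-22,128,108),110); robot.wait(.3)
for t in(85,60): go(P(-22,132,t),110)
go(P(-60,165,28),120); go(P(-95,170,0),120)
go(jug(*JX,25)@G,120); go(jug(*JX,6)@G,50)
print("hit",go(jug(*JX,-4)@G,12,contact_N=4),robot.read_ee_pos(),robot.read_time_s())
c=robot.capture("scene"); o=robot.outline_of("scene","walnut0"); print(len(o))
for q in o:
    W=cloud(c,q["mask"]); m=np.median(W,0); print(round(q["confidence"],2),np.round(q["pixel"]),m.round(),np.hypot(*(m[:2]-CAN)).round(), np.hypot(*(m[:2]-JX[:2])).round())
print(fitjug(cloud(c),*JX)); 
S=cloud(c); r=S[(np.hypot(S[:,0]-493,S[:,1]-174)<57)&(S[:,2]>104)&(S[:,2]<118)]; n=np.linalg.svd(r-r.mean(0))[2][2]; print("rim normal",n.round(3),r.mean(0).round(1))
cv2.imwrite("pics/i.png",cv2.resize(np.array(c["pixels"])[150:330,180:360],(600,600)))
```

```text
hit True [470.96513534 252.09702486  47.22164937] 32.2083
1
0.54 [272. 222.] [558. -16.  27.] 26.0 200.0
(array([492.7, 175.1]), np.float64(286.4), np.int64(217), np.int64(103), np.int64(38))
rim normal [ 0.003 -0.001 -1.   ] [488.8 183.4 107.3]
```

View pics/i.png

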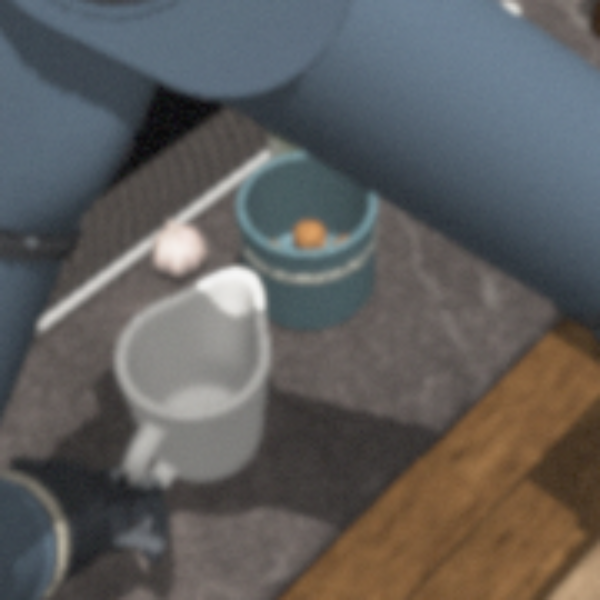

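The crop shows the jug empty and upright at about (195,370), and walnuts in the canister at (310,235). I release the jug, retreat, and measure the lid and the canister again.

Run:
```python
from st import *
p=np.array(robot.read_ee_pos()); robot.line_to((p-[0,0,.6]).tolist(),speed=10,contact_N=6)
robot.gripper_to(25); robot.gripper_to(45)
Tn=T(robot.read_ee_pos(),R.from_quat(robot.read_tool_rot()).as_matrix())
robot.line_to(pq(Tn@back(80))[0],speed=150); robot.line_to(pq(Tn@back(190))[0],speed=250)
for cam in("top","scene"):
    c=robot.capture(cam); S=cloud(c)
    q=S[(np.hypot(S[:,0]-539,S[:,1]-3)<70)&(S[:,2]>100)&(S[:,2]<112)]
    print(cam,"can",least_squares(lambda v:np.hypot(*(q[:,:2]-v).T)-54.5,[539,3],loss="soft_l1",f_scale=3).x.round(1),len(q), fitjug(S,*JX))
    o=robot.outline_of(cam,"canister_lid"); print([ (round(k["confidence"],2),k["pixel"]) for k in o[:2]])
    q=S[(np.hypot(S[:,0]-429,S[:,1]+345)<75)&(S[:,2]>13)&(S[:,2]<26)][:,:2]
    hull=cv2.convexHull(q.astype(np.float32))[:,0]; (x,y),r=cv2.minEnclosingCircle(hull)
    print("lid enclosing",x,y,r,"fit",np.round(circ(hull),1))
    k=S[(np.hypot(S[:,0]-429,S[:,1]+345)<30)&(S[:,2]>41)]; print("knob",k.mean(0).round(1),np.ptp(k,axis=0).round())
    if cam=="top":
        q=S[(np.hypot(S[:,0]-540,S[:,1]-2)<45)&(S[:,2]<95)]; print("inside z",np.percentile(q[:,2],[1,50,99]))
        cv2.imwrite("pics/j.png",np.hstack([cv2.resize(np.array(c["pixels"])[170:260,220:310],(400,400)),cv2.resize(np.array(c["pixels"])[170:290,320:440],(400,400))]))
print(robot.read_time_s())
```

```text
top can [540.3   1.6] 299 (array([494.7, 172.9]), np.float64(287.0), np.int64(298), np.int64(85), np.int64(36))
[(0.92, [385.0, 252.0])]
lid enclosing 430.0409851074219 -348.51837158203125 59.531803131103516 fit [ 430.4 -347.6   58.4]
knob [ 429.6 -347.8   46.8] [25. 23. 11.]
inside z [ 2.66032678 19.56232551 39.2467342 ]
scene can [538.2   4.4] 135 (array([492.9, 175.3]), np.float64(286.1), np.int64(211), np.int64(101), np.int64(39))
[(0.69, [382.1, 180.8])]
lid enclosing 425.15057373046875 -370.04107666015625 53.178409576416016 fit [ 428.4 -358.8   48.4]
knob [ 427.3 -348.9   43.9] [21. 13.  5.]
34.6417
```

View pics/j.png

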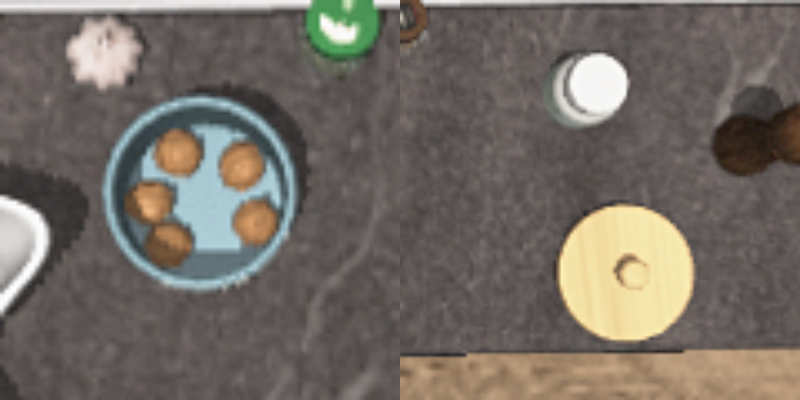

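The crop shows all five walnuts in the canister (left half). The lid is at about (625,272) in the right half, with the jar and mill untouched. Now the lid.

Run:
```python
from st import *
L=np.array([429.2,-346.8])
p=np.array(robot.read_ee_pos()); robot.line_to([p[0],p[1],320],speed=250)
best=[]
for w in range(-180,180,15):
    q=(R.from_euler('z',w,degrees=True)*R.from_euler('x',180,degrees=True)).as_quat().tolist()
    s=[robot.solve_ik([*xy,z],q) for xy,z in((L,150),(L,21),(CAN,130))]
    if all(k is not None for k in s): best.append((max(abs(k[6]) for k in s)+max(abs(k[2]) for k in s),w,q))
best.sort(key=lambda b:b[0]); _,w,q=best[0]; print(best[0][:2])
robot.gripper_to(50,60)
robot.reach([*L,230],q); robot.line_to([*L,60],speed=200)
print("hit",robot.line_to([*L,21.5],speed=40,contact_N=4),robot.read_ee_pos())
robot.gripper_to(0,60); print("w",robot.read_grip_width(),robot.read_gripper_force())
robot.line_to([*L,60],speed=50); print("w",robot.read_grip_width(),robot.read_contact_force())
c=robot.capture("scene"); S=cloud(c,robot.outline_of("scene","canister_lid")[0]["mask"]); print(np.percentile(S,[2,50,98],axis=0).round())
cv2.imwrite("pics/k.png",c["pixels"]); print(robot.read_time_s(),np.round(robot.read_joint_positions(),2))
```

```text
(np.float64(1.2649832356582924), 90)
hit False [ 429.33646964 -346.93605791   21.71367417]
w 21.992935996079172 58.54725480079651
w 22.12192494539314 [ 0.16193637  0.15130488 -1.01504509]
[[ 372. -388.   46.]
 [ 419. -331.   54.]
 [ 479. -289.   82.]]
41.6833 [ 0.63  0.61 -0.06  1.95  0.06  0.58  0.54]
```

View pics/k.png

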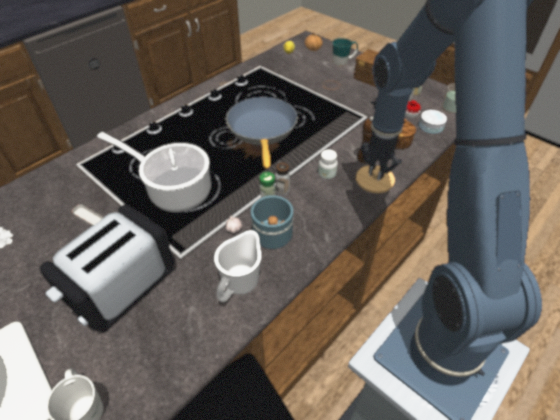

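The view shows the lid held level in the gripper at about (376,178). Next I carry it over and seat it.

Run:
```python
from st import *
L=np.array(robot.read_ee_pos())
robot.line_to([L[0],L[1],185],speed=150)
robot.line_to([*CAN,185],speed=180); robot.line_to([*CAN,134],speed=100)
robot.wait(.2); print(robot.read_contact_force())
h=robot.line_to([*CAN,116.5],speed=15,contact_N=4); z=robot.read_ee_pos()
print("hit",h,z,robot.read_contact_force(),robot.read_time_s())
```

```text
[-0.12466009 -0.15716356 -1.52248948]
hit True [539.25460874   2.88787247 117.96049604] [-1.19815412  0.01247721  5.69207916] 46.6833
```

Contact came at TCP z 117.96 against an expected 117.7, so the lid is seated. I release it and check.

Run:
```python
from st import *
robot.gripper_to(30); robot.gripper_to(50)
p=np.array(robot.read_ee_pos()); robot.line_to((p+[0,0,60]).tolist(),speed=80); robot.line_to([430,-150,300],speed=250)
for cam in("top","scene"):
    c=robot.capture(cam); S=cloud(c)
    q=S[(np.hypot(S[:,0]-539,S[:,1]-3)<55)&(np.hypot(S[:,0]-539,S[:,1]-3)>18)&(S[:,2]>95)]
    n=np.linalg.svd(q-q.mean(0))[2][2]; print(cam,q.mean(0).round(1),n.round(3),fitjug(S,*JX))
    cv2.imwrite(f"pics/l{cam}.png",c["pixels"])
print(robot.read_contact_force(),robot.read_time_s())
```

```text
top [538.8   3.1 116.2] [ 0.002  0.004 -1.   ] (array([494.6, 172.9]), np.float64(287.0), np.int64(303), np.int64(87), np.int64(35))
scene [536.8   5.2 112.4] [ 0.002  0.006 -1.   ] (array([492.9, 175.3]), np.float64(286.4), np.int64(199), np.int64(99), np.int64(39))
[-0.12527486  0.15388369  0.0083139 ] 49.3167
```

View pics/lscene.png

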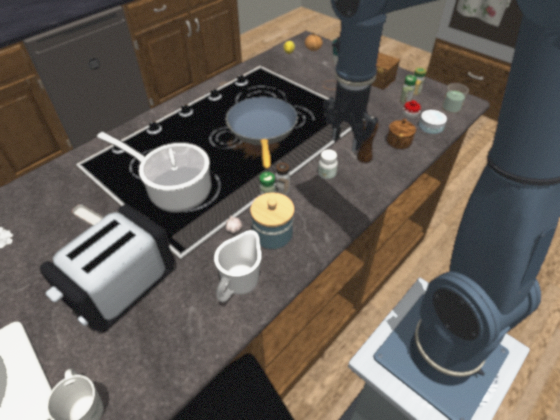

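The lid sits level on the canister at about (272,210): its top is at 112–116 mm, where 115 mm is expected. The jug stands upright at (238,265) and the bystanders are in place.

```bash
python3 -c "
from bench import robot
print(robot.sign_off())"
```

```text
the job is handed in; nothing more can be done
None
```

I handed the job in at about 49 s: all five walnuts are in the canister, the lid sits level and fully down, the jug stands upright beside it, and the other things are where they were; no verdict came back from the hand-in.

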